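# Register a lino block against the fence

## Robot

A 6-joint arm with a two-finger parallel gripper is mounted at the origin on the work surface. World frame = base frame: x ahead of the robot, y to its left, z up, the work surface at z = 0. Lengths are in m, angles in rad, forces in N, time in s.
With the tool pointing down it reaches from about 0.375 to 0.925 m from the base axis. Payload 5.7 kg.
Tool frame: the origin (TCP) lies midway between the tips of the shut fingers; the grasp point (between the pads) lies 19 mm behind it; z points along the fingers, y is the line along which they close (so a half turn about z gives the same grasp; the last joint's range is limited). The gripper opens to 85 mm and grips with 20 to 120 N. Pads are 22 mm wide; open, the fingers measure 114 mm over their backs; the gripper's body (76 mm by 85 mm) begins 54 mm behind the grasp point. The pads swing forward as they close: fully open they stand 13 mm farther back than shut.
Start: joints at [-1.293, 0.359, 1.51, -0, 1.272, -0.115], TCP at [0.23, -0.554, 0.231] pointing down, gripper open.
Joint ranges: [-2.97, 2.97], [-1.01, 2.36], [0.21, 2.38], [-0.96, 4.11], [0.2, 2.71], [-2.98, 2.98]. Speed limits (rad/s): [2.39, 2.39, 3.14, 3.14, 3.14, 3.14].

## Interface

Orientations are given as a rotation vector (axis times angle).
In Python, from workcell import arm gives the robot as it stands.
- The arm moves only by the tool servo_tool, never from a script. Its argument "steps" is a list of rows, each an object with "grip": the opening, from -1 (shut) to 1 (fully open); "translation": the shift along the tool's x, y, z in units of 25 mm (1.0 is 25 mm), a list of three; "turn": the turn about the tool's z in units of 6 degrees (1.0 is 6 degrees). A call has 1 to 20 rows; each row is the pose to reach, as a shift and turn from the pose commanded when the call began, along the tool's axes at that moment; what a row does not reach only later rows make up. A row lasts 1/8 s, in which the tool goes at most 62.5 mm and 10.7 degrees, less where a joint would pass 70% of its speed; a pose out of reach is approached as far as the arm can. A call with a gripper value outside its range is refused whole. The fingers move at their own pace and stop on an object; "force" is the grip in N (left out, the last holds). Time passes only in rows, so rows that repeat a pose let the fingers close. It gives the time, the measured TCP pose, the force, the opening and the grip force at its end, in the units of the state.
- arm.get_state(): the state, without advancing time (a new reading comes with each control period).
- arm.camera(name): name is "scene" or "top"; returns a dict with "pixels" (480x640x3 uint8, red, green, blue), "range_z" (480x640 float32, m along the optical axis (not along the pixel's ray), 0 where there is no reading), "intrinsics" (3x3 intrinsics, pixels), "R" (3x3) and "t" (3): a world point X has camera coordinates R X + t. Camera axes: x right, y down, z forward; pixel columns grow to the right and rows downward; lengths in m; the calibration is good to about 2 mm. A picture is of the moment at which its call begins.
- arm.close_job(): hands the job in; it is judged then, once.
Trained networks look in the newest picture that a camera, given by its name, has taken for a name from the list of things; names that differ only in an ending like _2 or _b are one class to them, and where a whole thing is asked for, a point or a joint stands for the part that bears it (a point fixed in the world has none). Each returns a list of dicts, best first, with "p" (0 to 1); they miss things now and then, are a little off and sometimes report something else, mostly with a low value. They report only what shows in the picture. A call takes as long as a camera call. They do not tell look-alikes from the thing itself.
- arm.spot_in(label, camera): "point" ([column, row] in pixels, amid what is visible of it).
- arm.tip_of(label, camera): "point" ([column, row] in pixels: a listed point, or the origin of a listed thing).
The state is a dict: "time_s": time; "qpos": joint angles; "qvel": joint speeds; "joint_torque": joint torques, N m; "ee_pos": TCP position; "orientation": TCP orientation; "wrist_force": force on the tool from outside, world axes, zero at the start; "torque": the same for the moment, N m; "gripper_width": opening from 0.0 (shut) to 1.0 (fully open); "grip_force": force on a finger pad.
Only numpy, scipy, OpenCV 4.12 (cv2) and the standard library are available. Lean on these libraries where they do the work, as an engineer would, in place of code of your own. Each camera call takes 0.05 s, during which the arm holds its last target. There are 200 camera calls.

## Task

Get the carved lino block ready for printing: with the fingertips, push it across the plywood registration board until it sits fully home in the corner, flush along both the aluminium fence and the dark wooden batten, and push the red sliding stop along the fence until it is snug against the block's free side, so that the block cannot shift. Only slide the block, never pick it up or tip it, and leave the tools, jars and other things on the board and the desk where they are.

Things in the scene. Friction and masses are not known exactly. Their poses are not given: they have to be found in the camera images.
- board: Registration board, fixed to the desk: plywood 260 (x) x 400 (y) x 12 mm thick, turned up to 15 degrees about z. Origin at the centre of its underside, z up. Aluminium T-track fence along y on the far side: inner face at board x = +100 mm, top 20 mm above the plywood. Dark wooden batten along x on the left side: inner face at board y = +165 mm, top 18 mm above the plywood.
- corner (a point): The corner between the inner faces of fence and batten, on the plywood's top (z = 12 mm).
- home (a point): Where the block's origin belongs, on the plywood's top: board x +50, y +127.5, z +12 mm. A pencilled outline on the plywood shows the block's place.
- block: The block to push: loose plywood with dark green lino on top, a leaf and border carved in pale lines; 100 (x) x 75 (y) x 23 mm high, about 150 g, slides at about 1 N. Origin at the centre of its underside, z up. Starts flat on the board, 25 to 65 mm short of the fence and 30 to 75 short of the batten, turned up to 20 degrees. Its +x edge belongs on the fence, its +y edge on the batten.
- stop (a joint): Red sliding stop on the T-track, m, growing towards the batten (board +y), 0 to 0.29; starts at 0.035 to 0.085. Its knob is slack: it slides at about 2.5 N and stays where left. Its working face (the +y side of its arm) is at board y = value - 0.175 m; snug against the home block the value is 0.265.
- stop_face (a point): Point on the working face of the stop's arm, board x = +50 mm, 11 mm above the plywood. The arm, 12 mm thick in y, stands out over the board from the fence to board x = +20 mm, its top 20 mm above the plywood. Its carrier rides on the fence (board x +84 to +130, from the face 40 mm to -y), top 32 mm above the plywood; its black knob 49 mm.
- block_far_left (a point): The block's corner that belongs in the board's corner (block x +50, y +37.5 mm, half way up its side).
- block_far_right (a point): The block's other corner along the fence (block x +50, y -37.5 mm, half way up).
- block_near_left (a point): The block's other corner along the batten (block x -50, y +37.5 mm, half way up).
- gouge: Bystander lying on the board near its robot-side right edge: palm gouge, wooden handle and steel shank, 120 mm long, 24 mm high; origin on its underside near the middle, shank along its x.
- inkpot: Bystander standing on the right part of the board: ink pot with black cap and blue label, 42 mm across, 46 mm high; origin under its centre.
- brayer: Bystander on the pale glass inking slab to the right: black rubber roller with wooden handle, 175 x 126 mm, 38 mm high; origin on its underside near the middle.
- bottle: Bystander: clear water bottle with black cap and carrying loop, 74 mm across, 239 mm high; origin under its centre.
- brushjar: Bystander: glass jar with brushes, 72 mm across, about 230 mm high; origin under its centre.
- glasses: Bystander: clear safety glasses on the green cutting mat at the left, 140 mm wide, 46 mm high; origin on the mat under the bridge.
- blank: Bystander on the desk at the near left: uncarved square block with a brown top, 75 x 75 x 23 mm; origin under its centre.
Mind the look-alikes: they are no part of the job. Leave any blue or purple look-alike of the block alone.

How it is judged:
At the end, for the whole second after the job is handed in: The block lies flat on the board at rest, with both ends of its +x edge within 2.5 mm of the fence and both ends of its +y edge within 2.5 mm of the batten, and the stop's face is within 3 mm of the block's free (-y) side (x of each of block_far_left, block_far_right in the frame of board above 0.0975 m and x of block in the frame of board below 0.053 m and y of each of block_far_left, block_near_left in the frame of board above 0.1625 m and y of block in the frame of board below 0.1305 m and angle between block's own z axis and vertical below 0.04 rad and height (world z) of block below 0.016 m and y of stop_face in the frame of block above -0.0405 m and linear speed of block below 0.01 m/s and velocity of joint stop below 0.01 m/s); the robot touches nothing.
It fails at once if the block is lifted more than 8 mm off the board or tipped by more than 0.2 rad (height (world z) of block above 0.02 m or angle between block's own z axis and vertical above 0.2 rad).
It fails at once if a bystander (gouge, ink pot, brayer, bottle, brush jar, glasses, blank block) is moved by more than 15 mm (distance of any of gouge, inkpot, brayer, bottle, brushjar, glasses, blank from where it was at the start of the episode above 0.015 m).
It also fails if it takes over 58 s, if anything falls off the work surface, if the arm or the gripper's body presses on something with over 40 N, if the wrist force passes 120 N, or if a joint passes its speed limit or range.

## Working session

There is one attempt and no reset: what is moved stays moved. The work goes in short steps, Python scripts to look and compute and a tool call to move; the robot and the scene stay as the last step left them, time stands still between calls to the robot, and variables do not carry over. Pictures are saved under pics/ and viewed, at most 10 in all, crops included, and the job is handed in when it is done.

Besides the shell and the picture viewer there is one more tool, called after "Request:" as name(argument=value, ...) on one line, values as JSON. servo_tool: Moves the arm, as the interface text tells. Its arguments: {"type":"object","properties":{"steps":{"type":"array","items":{"type":"object","properties":{"grip":{"type":"number"},"translation":{"type":"array","items":{"type":"number"}},"turn":{"type":"number"}}}},"force":{"type":"number"}},"required":["steps"]}

```bash
mkdir -p pics
cat > h.py <<'E'
import numpy as np, cv2
from workcell import arm
def cam(n):
    c=arm.camera(n); return c
def w(c,p,z=None):
    u,v=p; K=c["intrinsics"];R=c["R"];t=np.array(c["t"])
    d=R.T@np.linalg.inv(K)@np.array([u,v,1.]); o=-R.T@t
    if z is None:
        r=np.median(c["range_z"][int(v)-1:int(v)+2,int(u)-1:int(u)+2]); return o+d*r
    return o+d*(z-o[2])/d[2]
def save(c,n): cv2.imwrite("pics/"+n,c["pixels"][:,:,::-1])
E
python3 - <<'E'
from h import *
for n in("top","scene"):
    c=cam(n); save(c,n+"0.png"); print(n,"campos",-c["R"].T@c["t"])
    for l,z in dict(board=0,corner=.012,home=.012,block=.012,block_far_left=.0235,block_far_right=.0235,block_near_left=.0235,stop_face=.023,gouge=.012,inkpot=.012,brayer=0,blank=0,bottle=0,brushjar=0).items():
        for d in arm.tip_of(l,n)[:2]: print(l,np.round(d["p"],2),np.round(d["point"]),w(c,d["point"],z).round(3))
s=arm.get_state(); print(s["time_s"],s["ee_pos"],s["orientation"],s["gripper_width"])
E
```

```text
top campos [0.4440072  0.01607568 1.09979166]
board 0.75 [334. 229.] [ 0.555 -0.009  0.   ]
board 0.65 [270. 204.] [0.617 0.145 0.   ]
corner 0.71 [258. 197.] [0.633 0.175 0.012]
corner 0.47 [399. 233.] [ 0.545 -0.166  0.012]
home 0.89 [278. 214.] [0.593 0.126 0.012]
home 0.47 [270. 204.] [0.617 0.145 0.012]
block 0.78 [293. 226.] [0.561 0.089 0.012]
block 0.68 [243. 336.] [0.302 0.206 0.012]
block_far_left 0.81 [222. 235.] [0.541 0.258 0.024]
block_far_left 0.75 [267. 331.] [0.315 0.149 0.024]
block_far_right 0.84 [222. 264.] [0.471 0.257 0.024]
block_far_right 0.73 [308. 203.] [0.616 0.052 0.024]
block_near_left 0.94 [181. 230.] [0.553 0.354 0.024]
block_near_left 0.84 [280. 247.] [0.511 0.118 0.024]
stop_face 0.61 [257. 199.] [0.626 0.174 0.023]
stop_face 0.57 [370. 198.] [ 0.628 -0.097  0.023]
gouge 0.81 [377. 263.] [ 0.473 -0.112  0.012]
inkpot 0.54 [400. 232.] [ 0.546 -0.167  0.012]
brayer 0.89 [525. 262.] [ 0.473 -0.471  0.   ]
blank 0.8 [163. 327.] [0.322 0.4   0.   ]
bottle 0.64 [477. 171.] [ 0.698 -0.363  0.   ]
brushjar 0.85 [164. 169.] [0.707 0.407 0.   ]
scene campos [ 1
[... 258 characters left out ...]
_far_left 0.89 [389. 246.] [0.614 0.137 0.024]
block_far_left 0.72 [318. 180.] [0.321 0.137 0.024]
block_far_right 0.86 [315. 163.] [0.266 0.17  0.024]
block_far_right 0.71 [356. 223.] [0.506 0.121 0.024]
block_near_left 0.97 [354. 177.] [0.375 0.225 0.024]
block_near_left 0.61 [356. 227.] [0.515 0.113 0.024]
stop_face 0.65 [320. 298.] [ 0.628 -0.095  0.023]
gouge 0.84 [275. 263.] [ 0.472 -0.115  0.012]
inkpot 0.62 [275. 292.] [ 0.545 -0.166  0.012]
brayer 0.85 [146. 345.] [ 0.473 -0.477  0.   ]
blank 0.82 [388. 148.] [0.33  0.394 0.   ]
brushjar 0.71 [485. 223.] [0.701 0.408 0.   ]
1.5 [ 0.22963803 -0.55428995  0.23124492] [-3.08107611e+00 -6.13021531e-01  4.25832083e-05] 0.9961547902990253
```

View pics/top0.png

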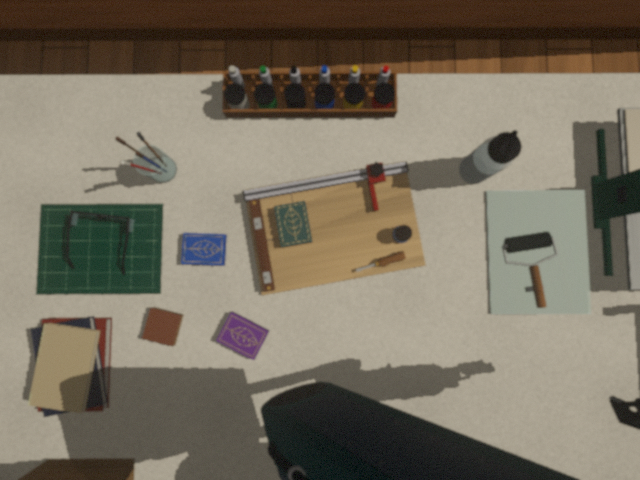

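View pics/scene0.png

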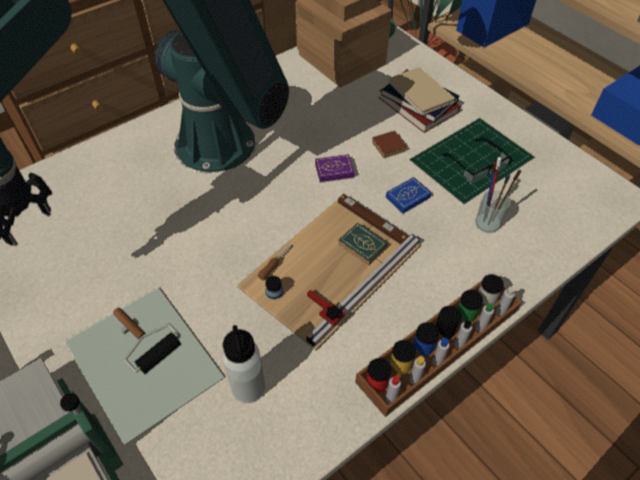

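Top view: green block at about (293,224), fence from (245,194) to (408,166), batten at (260,245), stop arm at (374,190), inkpot (401,234), gouge (380,262). I'll refine the poses from colour masks and depth next.

```bash
cat > meas.py <<'E'
from h import *
def rect(c,m,z,k=0):
    n,l,st,_=cv2.connectedComponentsWithStats(m.astype(np.uint8)); i=1+np.argmax(st[1:,4])
    vs,us=np.where(l==i); P=np.array([w(c,(u,v),z)[:2] for u,v in zip(us,vs)],np.float32)
    return cv2.minAreaRect(P*1000),P
def masks(c):
    hsv=cv2.cvtColor(c["pixels"],cv2.COLOR_RGB2HSV).astype(int); H,S,V=hsv[...,0],hsv[...,1],hsv[...,2]
    K=c["intrinsics"];vv,uu=np.mgrid[:480,:640]
    d=np.stack([uu,vv,np.ones_like(uu)],-1)@np.linalg.inv(K).T*c["range_z"][...,None]
    X=(d-np.array(c["t"]))@c["R"]
    roi=(X[...,0]>.38)&(X[...,0]<.75)&(X[...,1]>-.26)&(X[...,1]<.23)
    return H,S,V,X,roi
E
python3 - <<'E'
from meas import *
for n in("top","scene"):
    c=cam(n);H,S,V,X,roi=masks(c)
    g=roi&(H>55)&(H<100)&(S>50)&(X[...,2]>.018)&(X[...,2]<.05)
    g=cv2.morphologyEx(g.astype(np.uint8),cv2.MORPH_CLOSE,np.ones((5,5)))
    r,P=rect(c,g,.035); print(n,"block",r, "z",np.median(X[g>0][:,2]))
    rd=roi&((H<6)|(H>174))&(S>150)&(V>60)
    r,P=rect(c,rd,.032); print("red",r, np.round(P.mean(0),3),"z",np.percentile(X[rd][:,2],[10,50,90]).round(3))
    # wood top
    wd=roi&(H>8)&(H<25)&(S>50)&(V>90)&(abs(X[...,2]-.012)<.006)
    print("wood z",np.median(X[wd][:,2])); r,P=rect(c,wd,.012); print("wood",r)
    f=roi&(S<40)&(X[...,2]>.022)&(X[...,2]<.042); r,P=rect(c,f,.032); print("fence",r,cv2.boxPoints(r).round(0).tolist())
c=cam("top");p=c["pixels"][150:310,230:440];cv2.imwrite("pics/crop0.png",cv2.resize(p,None,fx=3.8,fy=3.7,interpolation=cv2.INTER_CUBIC)[:,:,::-1])
E
```

```text
top block ((563.3507080078125, 104.17689514160156), (76.96820068359375, 19.258914947509766), 10.15339469909668) z 0.03407829921919311
red ((642.0768432617188, -110.00439453125), (33.47617721557617, 84.6353988647461), 89.24252319335938) [ 0.651 -0.106] z [0.03  0.036 0.045]
wood z 0.011382928344275794
wood ((546.0719604492188, -10.881729125976562), (231.23406982421875, 398.8433532714844), 10.072400093078613)
fence ((660.2932739257812, 60.67961883544922), (26.352420806884766, 297.599609375), 10.222545623779297) [[621.0, 205.0], [674.0, -88.0], [700.0, -83.0], [647.0, 209.0]]
scene block ((568.2738647460938, 89.52867126464844), (95.97322082519531, 69.9073715209961), 11.540063858032227) z 0.0336793717018754
red ((656.945068359375, -103.34402465820312), (38.271728515625, 107.34583282470703), 80.75939178466797) [ 0.655 -0.107] z [0.025 0.035 0.045]
wood z 0.010468248994351014
wood ((545.949462890625, -25.354873657226562), (221.43885803222656, 373.311279296875), 10.14987564086914)
fence ((663.510986328125, 64.84530639648438), (26.594268798828125, 293.2312316894531), 10.330777168273926) [[624.0, 207.0], [677.0, -82.0], [703.0, -77.0], [650.0, 211.0]]
```

View pics/crop0.png

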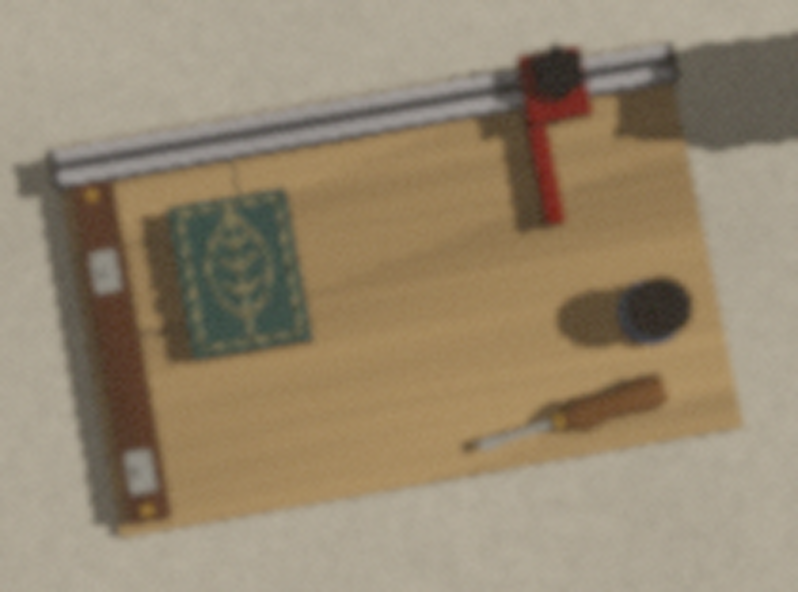

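The crop shows block corners at crop pixels (170,205), (287,190), (312,340) and (192,357). The fence's inner edge runs (65,187)–(675,78), the batten's inner edge (113,183)–(168,517), and the stop arm ends at about (552,222). I'll put these in board coordinates.

```bash
cat >> meas.py <<'E'
def board():
    return np.load("board.npy")
def tob(p):
    x,y,a=board(); d=np.array(p)[:2]-[x,y]; return np.array([d[0]*np.cos(a)+d[1]*np.sin(a),-d[0]*np.sin(a)+d[1]*np.cos(a)])
E
python3 - <<'E'
from meas import *
c=cam("top")
q=lambda u,v,z: w(c,(230+(u+.5)/3.8-.5,150+(v+.5)/3.7-.5),z)[:2]
f1,f2=q(65,187,.032),q(675,78,.032); b1,b2=q(113,183,.030),q(168,517,.030)
e=f1-f2; print("fence ang",np.degrees(np.arctan2(-e[0],e[1]))); e=b1-b2; print("batten ang",np.degrees(np.arctan2(e[1],e[0])))
a=np.radians(10.15); ex=np.array([np.cos(a),np.sin(a)]); ey=np.array([-np.sin(a),np.cos(a)])
fx=np.mean([f1@ex,f2@ex]); by=np.mean([b1@ey,b2@ey])
o=(fx-.1)*ex+(by-.165)*ey; print("board",o)
# outer check: board right edge & near edge
for p in [(742,425),(120,533),(685,140)]:
    d=q(*p,.012)-o; print("board-corner",(d@ex).round(4),(d@ey).round(4))
np.save("board.npy",[*o,a])
for p in [(170,205),(287,190),(312,340),(192,357)]:print("block",tob(q(*p,.035)).round(4))
for p in [(545,224),(563,220)]:print("arm end",tob(q(*p,.032)).round(4))
for p in [(527,120),(592,110)]:print("carrier",tob(q(*p,.044)).round(4))
s=arm.get_state(); print("tcp board",tob(s["ee_pos"]),s["wrist_force"])
E
```

```text
fence ang 10.294768073309159
batten ang 9.461452476541833
board [ 0.5584427  -0.01012525]
board-corner -0.127 -0.1973
board-corner -0.1246 0.1996
board-corner 0.0626 -0.1988
block [0.0756 0.1306]
block [0.072  0.0571]
block [-0.0257  0.0589]
block [-0.0229  0.1339]
arm end [ 0.0217 -0.0975]
arm end [ 0.0222 -0.1091]
carrier [ 0.088  -0.0976]
carrier [ 0.0871 -0.1386]
tcp board [-0.41952846 -0.47768239] [-0.30620431 -0.0208563   0.41045761]
```

Request:
servo_tool(steps=[{"grip": -1,"translation": [0,0,0],"turn": 1.0},{"grip": -1,"translation": [0,0,0],"turn": 2.06},{"grip": -1,"translation": [0,0,0],"turn": 2.06}])

```text
time_s: 2.08
ee_pos: [0.2297, -0.5543, 0.2313]
orientation: [-3.129, -0.279, 0.0]
wrist_force: [1.2, 0.7, -0.8]
gripper_width: 0.379
grip_force: 0.0
```

Request:
servo_tool(steps=[{"grip": -1,"translation": [14.56,-22.9,0],"turn": 0},{"grip": -1,"translation": [14.56,-22.9,0],"turn": 0},{"grip": -1,"translation": [14.56,-22.9,0],"turn": 0},{"grip": -1,"translation": [14.56,-22.9,0],"turn": 0},{"grip": -1,"translation": [14.56,-22.9,0],"turn": 0},{"grip": -1,"translation": [14.56,-22.9,0],"turn": 0},{"grip": -1,"translation": [14.56,-22.9,0],"turn": 0},{"grip": -1,"translation": [14.56,-22.9,0],"turn": 0},{"grip": -1,"translation": [14.56,-22.9,0],"turn": 0},{"grip": -1,"translation": [14.56,-22.9,0],"turn": 0},{"grip": -1,"translation": [14.56,-22.9,0],"turn": 0},{"grip": -1,"translation": [14.56,-22.9,0],"turn": 0},{"grip": -1,"translation": [14.56,-22.9,4],"turn": 0},{"grip": -1,"translation": [14.56,-22.9,6],"turn": 0},{"grip": -1,"translation": [14.56,-22.9,6],"turn": 0}])

```text
time_s: 3.95
ee_pos: [0.4841, 0.0723, 0.0784]
orientation: [-3.129, -0.28, 0.009]
wrist_force: [0.8, -0.3, 0.3]
gripper_width: 0.006
grip_force: 0.0
```

```bash
cat > st.py <<'E'
from meas import *
s=arm.get_state(); print(s["time_s"],tob(s["ee_pos"]).round(4),s["ee_pos"][2].round(4) if hasattr(s["ee_pos"][2],"round") else s["ee_pos"][2],np.round(s["wrist_force"],1),"yaw",np.degrees(2*np.arctan2(s["orientation"][1],s["orientation"][0]))%360, s["gripper_width"])
E
python3 st.py
```

```text
3.95 [-0.0586  0.0943] 0.0784 [ 0.8 -0.3  0.3] yaw 10.231144443589699 0.005568273902259397
```

Request:
servo_tool(steps=[{"grip": -1,"translation": [0,0,1.5],"turn": 0},{"grip": -1,"translation": [0,0,2.35],"turn": 0},{"grip": -1,"translation": [0,0,2.35],"turn": 0},{"grip": -1,"translation": [0.4,0,2.35],"turn": 0},{"grip": -1,"translation": [0.6,0,2.35],"turn": 0},{"grip": -1,"translation": [0.8,0,2.35],"turn": 0},{"grip": -1,"translation": [1.0,0,2.35],"turn": 0},{"grip": -1,"translation": [1.2,0,2.35],"turn": 0},{"grip": -1,"translation": [1.4,0,2.35],"turn": 0},{"grip": -1,"translation": [1.5,0,2.35],"turn": 0},{"grip": -1,"translation": [1.5,0,2.35],"turn": 0}])

```text
time_s: 5.32
ee_pos: [0.5247, 0.0801, 0.0226]
orientation: [-3.129, -0.278, -0.002]
wrist_force: [0.3, -1.3, 0.5]
gripper_width: -0.003
grip_force: 0.0
```

```bash
python3 st.py
```

```text
5.325 [-0.0173  0.0948] 0.0226 [ 0.3 -1.3  0.5] yaw 10.147371705331693 -0.0031027462541572573
```

Continue pushing gently to the fence.

Request:
servo_tool(steps=[{"grip": -1,"translation": [0.1,0,0],"turn": 0},{"grip": -1,"translation": [0.2,0,0],"turn": 0},{"grip": -1,"translation": [0.25,0,0],"turn": 0},{"grip": -1,"translation": [0.25,0,0],"turn": 0}])

```text
time_s: 5.82
ee_pos: [0.5307, 0.0812, 0.0226]
orientation: [-3.129, -0.278, -0.001]
wrist_force: [-0.8, 1.1, -0.6]
gripper_width: 0.002
grip_force: 0.0
```

```bash
cat > look.py <<'E'
import sys
from meas import *
c=cam("top");p=c["pixels"][160:270,240:400];cv2.imwrite("pics/"+sys.argv[1],cv2.resize(p,None,fx=5,fy=5,interpolation=cv2.INTER_CUBIC)[:,:,::-1])
E
python3 st.py; python3 look.py a.png
```

```text
5.825 [-0.0112  0.0947] 0.0226 [-0.8  1.1 -0.6] yaw 10.142448579662755 0.002120235316514229
```

View pics/a.png

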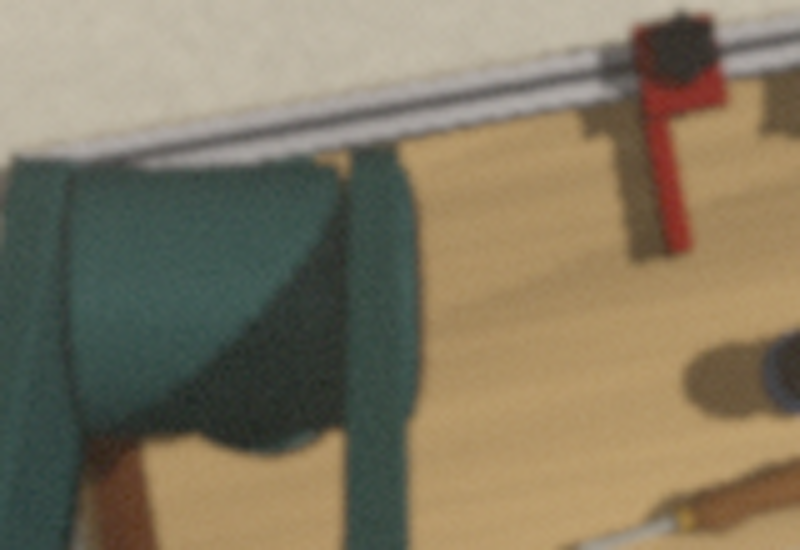

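The arm hides the block in this view, so I'll go by force and advance in small increments.

Request:
servo_tool(steps=[{"grip": -1,"translation": [0.1,0,0],"turn": 0},{"grip": -1,"translation": [0.1,0,0],"turn": 0},{"grip": -1,"translation": [0.1,0,0],"turn": 0}])

```text
time_s: 6.25
ee_pos: [0.5321, 0.0815, 0.0225]
orientation: [-3.129, -0.278, 0.001]
wrist_force: [-1.8, -0.3, 2.1]
gripper_width: 0.003
grip_force: 1.3
```

Request:
servo_tool(steps=[{"grip": -1,"translation": [0.1,0,0],"turn": 0},{"grip": -1,"translation": [0.1,0,0],"turn": 0},{"grip": -1,"translation": [0.1,0,0],"turn": 0}])

```text
time_s: 6.62
ee_pos: [0.5321, 0.0817, 0.0222]
orientation: [-3.129, -0.278, 0.008]
wrist_force: [-7.3, -2.4, 5.3]
gripper_width: 0.003
grip_force: 3.8
```

```bash
python3 st.py
python3 - <<'E'
from meas import *
c=cam("scene");p=c["pixels"][170:290,310:470];cv2.imwrite("pics/b.png",cv2.resize(p,None,fx=5,fy=5,interpolation=cv2.INTER_CUBIC)[:,:,::-1])
E
```

```text
6.625 [-0.0097  0.095 ] 0.0222 [-7.3 -2.4  5.3] yaw 10.164763860705307 0.0032204739053831393
```

View pics/b.png

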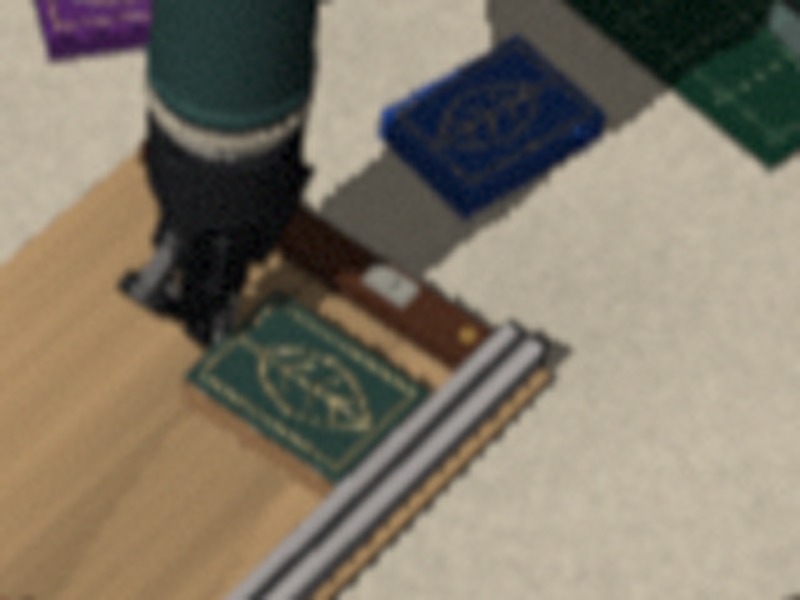

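The block's +x edge lies along the fence with a contact force of about 7 N. Next I go around to the right side and push toward the batten.

Request:
servo_tool(steps=[{"grip": -1,"translation": [-0.7,0,0],"turn": 0},{"grip": -1,"translation": [-0.7,0,0],"turn": 0},{"grip": -1,"translation": [-0.7,0,-2.4],"turn": 0},{"grip": -1,"translation": [-0.7,0,-2.4],"turn": 0},{"grip": -1,"translation": [0.8,1.6,-2.4],"turn": 0},{"grip": -1,"translation": [2.45,3.2,-2.4],"turn": 0},{"grip": -1,"translation": [2.45,3.2,-2.4],"turn": 0},{"grip": -1,"translation": [2.45,3.2,-2.4],"turn": 0},{"grip": -1,"translation": [2.45,3.2,-1.0],"turn": 0},{"grip": -1,"translation": [2.45,3.2,0],"turn": 0},{"grip": -1,"translation": [2.45,3.2,0],"turn": 0},{"grip": -1,"translation": [2.45,3.2,0],"turn": 0}])

```text
time_s: 8.18
ee_pos: [0.6094, 0.0146, 0.0232]
orientation: [-3.129, -0.279, -0.0]
wrist_force: [0.6, 0.9, -0.3]
gripper_width: 0.001
grip_force: 0.0
```

```bash
python3 st.py
```

```text
8.175 [0.0545 0.0153] 0.0232 [ 0.6  0.9 -0.3] yaw 10.183431925565515 0.0009234836308720775
```

Request:
servo_tool(steps=[{"grip": -1,"translation": [0,-0.3,0],"turn": 0},{"grip": -1,"translation": [0,-0.6,0],"turn": 0},{"grip": -1,"translation": [0,-0.8,0],"turn": 0},{"grip": -1,"translation": [0,-1.0,0],"turn": 0},{"grip": -1,"translation": [0,-1.2,0],"turn": 0},{"grip": -1,"translation": [0,-1.4,0],"turn": 0},{"grip": -1,"translation": [0,-1.6,0],"turn": 0},{"grip": -1,"translation": [0,-1.8,0],"turn": 0},{"grip": -1,"translation": [0,-2.0,0],"turn": 0},{"grip": -1,"translation": [0,-2.1,0],"turn": 0},{"grip": -1,"translation": [0,-2.2,0],"turn": 0},{"grip": -1,"translation": [0,-2.2,0],"turn": 0}])

```text
time_s: 9.68
ee_pos: [0.5998, 0.0685, 0.0226]
orientation: [-3.129, -0.278, 0.0]
wrist_force: [0.3, -0.3, 0.1]
gripper_width: -0.001
grip_force: 0.0
```

Request:
servo_tool(steps=[{"grip": -1,"translation": [0,-0.1,0],"turn": 0},{"grip": -1,"translation": [0,-0.15,0],"turn": 0},{"grip": -1,"translation": [0,-0.15,0],"turn": 0}])

```text
time_s: 10.05
ee_pos: [0.5991, 0.072, 0.0226]
orientation: [-3.129, -0.278, 0.0]
wrist_force: [-1.3, 0.1, -0.2]
gripper_width: -0.0
grip_force: 0.0
```

```bash
python3 st.py
```

```text
10.05 [0.0545 0.0737] 0.0226 [-1.3  0.1 -0.2] yaw 10.14386297816037 -0.0003099207061365869
```

Request:
servo_tool(steps=[{"grip": -1,"translation": [0,-0.1,0],"turn": 0},{"grip": -1,"translation": [0,-0.15,0],"turn": 0},{"grip": -1,"translation": [0,-0.15,0],"turn": 0}])

```text
time_s: 10.42
ee_pos: [0.5984, 0.0758, 0.0226]
orientation: [-3.129, -0.278, 0.0]
wrist_force: [0.1, 0.8, 0.1]
gripper_width: -0.002
grip_force: 0.0
```

Request:
servo_tool(steps=[{"grip": -1,"translation": [0,-0.1,0],"turn": 0},{"grip": -1,"translation": [0,-0.1,0],"turn": 0},{"grip": -1,"translation": [0,-0.1,0],"turn": 0}])

```text
time_s: 10.8
ee_pos: [0.5981, 0.0775, 0.0226]
orientation: [3.129, 0.278, -0.0]
wrist_force: [0.5, -5.1, 0.7]
gripper_width: -0.002
grip_force: 2.6
```

Request:
servo_tool(steps=[{"grip": -1,"translation": [0,-0.1,0],"turn": 0},{"grip": -1,"translation": [0,-0.1,0],"turn": 0},{"grip": -1,"translation": [0,-0.1,0],"turn": 0}])

```text
time_s: 11.18
ee_pos: [0.5981, 0.0778, 0.0227]
orientation: [3.126, 0.279, 0.0]
wrist_force: [0.5, -13.3, 0.9]
gripper_width: -0.0
grip_force: 7.0
```

```bash
python3 st.py
```

```text
11.175 [0.0545 0.0796] 0.0227 [  0.5 -13.3   0.9] yaw 10.208698947162622 -0.00029117266441686714
```

Request:
servo_tool(steps=[{"grip": -1,"translation": [0,0.6,0],"turn": 0},{"grip": -1,"translation": [0,1.4,0],"turn": 0},{"grip": -1,"translation": [0,1.4,-2.6],"turn": 0},{"grip": -1,"translation": [0,1.4,-2.6],"turn": 0},{"grip": -1,"translation": [0,4,-2.6],"turn": 0},{"grip": -1,"translation": [0,6.5,-2.6],"turn": 0},{"grip": -1,"translation": [0,8.9,-2.6],"turn": 0},{"grip": -1,"translation": [0,8.9,-2.6],"turn": 0},{"grip": -1,"translation": [0,8.9,-2.6],"turn": 0},{"grip": -1,"translation": [0,8.9,-1.0],"turn": 0},{"grip": -1,"translation": [0,8.9,0],"turn": 0},{"grip": -1,"translation": [0,8.9,0],"turn": 0},{"grip": -1,"translation": [0,8.9,0],"turn": 0}])

```text
time_s: 12.8
ee_pos: [0.6371, -0.1375, 0.0233]
orientation: [-3.129, -0.28, -0.001]
wrist_force: [-0.5, -0.2, 1.1]
gripper_width: 0.001
grip_force: 0.0
```

```bash
python3 st.py;python3 look.py c.png
```

```text
12.8 [ 0.055  -0.1393] 0.0233 [-0.5 -0.2  1.1] yaw 10.220937109234285 0.0010428316007059539
```

View pics/c.png

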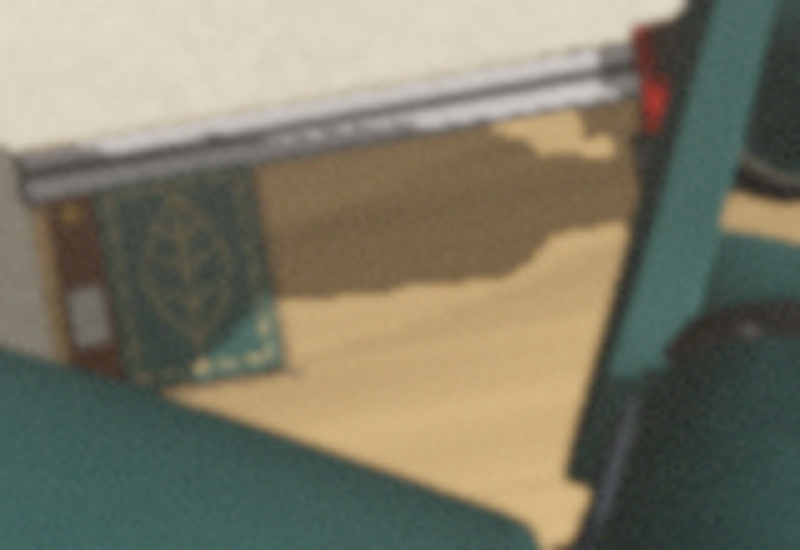

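The block sits in the corner, with its edges against the batten (about column 110) and the fence (about row 180). Now I push the stop along.

Request:
servo_tool(steps=[{"grip": -1,"translation": [0,-0.4,0],"turn": 0},{"grip": -1,"translation": [0,-0.8,0],"turn": 0},{"grip": -1,"translation": [0,-1.2,0],"turn": 0},{"grip": -1,"translation": [0,-1.6,0],"turn": 0},{"grip": -1,"translation": [0,-2.1,0],"turn": 0},{"grip": -1,"translation": [0,-2.6,0],"turn": 0},{"grip": -1,"translation": [0,-3.1,0],"turn": 0},{"grip": -1,"translation": [0,-3.6,0],"turn": 0},{"grip": -1,"translation": [0,-4.1,0],"turn": 0},{"grip": -1,"translation": [0,-4.6,0],"turn": 0},{"grip": -1,"translation": [0,-5.1,0],"turn": 0},{"grip": -1,"translation": [0,-5.5,0],"turn": 0},{"grip": -1,"translation": [0,-5.9,0],"turn": 0},{"grip": -1,"translation": [0,-6.3,0],"turn": 0},{"grip": -1,"translation": [0,-6.7,0],"turn": 0},{"grip": -1,"translation": [0,-7.0,0],"turn": 0},{"grip": -1,"translation": [0,-7.3,0],"turn": 0},{"grip": -1,"translation": [0,-7.6,0],"turn": 0},{"grip": -1,"translation": [0,-7.8,0],"turn": 0},{"grip": -1,"translation": [0,-7.9,0],"turn": 0}])

```text
time_s: 15.35
ee_pos: [0.6022, 0.0565, 0.0229]
orientation: [-3.129, -0.278, -0.001]
wrist_force: [1.0, -2.3, 5.9]
gripper_width: 0.003
grip_force: 2.1
```

Request:
servo_tool(steps=[{"grip": -1,"translation": [0,-0.1,0],"turn": 0},{"grip": -1,"translation": [0,-0.15,0],"turn": 0},{"grip": -1,"translation": [0,-0.2,0],"turn": 0},{"grip": -1,"translation": [0,-0.2,0],"turn": 0}])

```text
time_s: 15.85
ee_pos: [0.6011, 0.0608, 0.0225]
orientation: [-3.129, -0.278, -0.0]
wrist_force: [2.3, -2.2, 4.6]
gripper_width: -0.001
grip_force: 1.6
```

```bash
python3 st.py
```

```text
15.85 [0.0545 0.0623] 0.0225 [ 2.3 -2.2  4.6] yaw 10.140272018996484 -0.0007686006606314488
```

Request:
servo_tool(steps=[{"grip": -1,"translation": [0,-0.1,0],"turn": 0},{"grip": -1,"translation": [0,-0.15,0],"turn": 0},{"grip": -1,"translation": [0,-0.15,0],"turn": 0}])

```text
time_s: 16.23
ee_pos: [0.6004, 0.0647, 0.0225]
orientation: [-3.129, -0.278, 0.0]
wrist_force: [2.0, -2.2, 3.7]
gripper_width: 0.0
grip_force: 1.4
```

Request:
servo_tool(steps=[{"grip": -1,"translation": [0,-0.1,0],"turn": 0},{"grip": -1,"translation": [0,-0.1,0],"turn": 0},{"grip": -1,"translation": [0,-0.1,0],"turn": 0}])

```text
time_s: 16.6
ee_pos: [0.6, 0.0667, 0.0225]
orientation: [3.129, 0.278, -0.0]
wrist_force: [1.9, -4.5, 2.8]
gripper_width: 0.001
grip_force: 2.7
```

```bash
python3 st.py
```

```text
16.6 [0.0545 0.0682] 0.0225 [ 1.9 -4.5  2.8] yaw 10.154314382700726 0.001302459617916583
```

Request:
servo_tool(steps=[{"grip": -1,"translation": [0,-0.1,0],"turn": 0},{"grip": -1,"translation": [0,-0.1,0],"turn": 0},{"grip": -1,"translation": [0,-0.1,0],"turn": 0}])

```text
time_s: 16.98
ee_pos: [0.6, 0.0671, 0.0226]
orientation: [3.126, 0.279, 0.0]
wrist_force: [3.9, -12.6, 2.8]
gripper_width: -0.0
grip_force: 6.5
```

```bash
python3 st.py
```

```text
16.975 [0.0545 0.0687] 0.0226 [  3.9 -12.6   2.8] yaw 10.206174942745895 -0.0004057234732363162
```

Stop is snug (12 N). Last, a nudge on the near side to seat the block on the fence.

Request:
servo_tool(steps=[{"grip": -1,"translation": [0,0.6,0],"turn": 0},{"grip": -1,"translation": [0,1.4,0],"turn": 0},{"grip": -1,"translation": [0,1.4,-2.6],"turn": 0},{"grip": -1,"translation": [0,1.4,-2.6],"turn": 0},{"grip": -1,"translation": [-1.8,0,-2.6],"turn": 0},{"grip": -1,"translation": [-3.6,-2.2,-2.6],"turn": 0},{"grip": -1,"translation": [-3.6,-2.2,-2.6],"turn": 0},{"grip": -1,"translation": [-3.6,-2.2,-2.6],"turn": 0},{"grip": -1,"translation": [-3.6,-2.2,-1.0],"turn": 0},{"grip": -1,"translation": [-3.6,-2.2,0],"turn": 0},{"grip": -1,"translation": [-3.6,-2.2,0],"turn": 0},{"grip": -1,"translation": [-3.4,-2.2,0],"turn": 0},{"grip": -1,"translation": [-3.2,-2.2,0],"turn": 0},{"grip": -1,"translation": [-3.0,-2.2,0],"turn": 0},{"grip": -1,"translation": [-2.8,-2.2,0],"turn": 0},{"grip": -1,"translation": [-2.7,-2.2,0],"turn": 0},{"grip": -1,"translation": [-2.65,-2.2,0],"turn": 0},{"grip": -1,"translation": [-2.6,-2.2,0],"turn": 0},{"grip": -1,"translation": [-2.6,-2.2,0],"turn": 0}])

```text
time_s: 19.35
ee_pos: [0.5258, 0.1121, 0.0225]
orientation: [-3.129, -0.278, 0.0]
wrist_force: [0.1, 0.4, 0.5]
gripper_width: 0.002
grip_force: 0.0
```

Request:
servo_tool(steps=[{"grip": -1,"translation": [0.1,0,0],"turn": 0},{"grip": -1,"translation": [0.1,0,0],"turn": 0},{"grip": -1,"translation": [0.1,0,0],"turn": 0}])

```text
time_s: 19.73
ee_pos: [0.5267, 0.1123, 0.0223]
orientation: [-3.129, -0.278, 0.005]
wrist_force: [-4.9, -1.3, 3.2]
gripper_width: -0.005
grip_force: 2.7
```

```bash
python3 st.py
```

```text
19.725 [-0.0096  0.1261] 0.0223 [-4.9 -1.3  3.2] yaw 10.147941475095934 -0.004951974364429221
```

Contact is at the same x as before, so the block is fully seated. I'll retreat and check.

Request:
servo_tool(steps=[{"grip": -1,"translation": [-0.7,0,0],"turn": 0},{"grip": -1,"translation": [-1.0,0,0],"turn": 0},{"grip": -1,"translation": [-1.0,0,-3],"turn": 0},{"grip": -1,"translation": [-1.0,0,-5],"turn": 0},{"grip": -1,"translation": [-1.0,2,-7],"turn": 0},{"grip": -1,"translation": [-2.0,6,-8],"turn": 0},{"grip": -1,"translation": [-3.0,10,-8],"turn": 0},{"grip": -1,"translation": [-4.0,14,-8],"turn": 0},{"grip": -1,"translation": [-4.0,16,-8],"turn": 0},{"grip": -1,"translation": [-4.0,18,-8],"turn": 0},{"grip": -1,"translation": [-4.0,18,-8],"turn": 0},{"grip": -1,"translation": [-4.0,18,-8],"turn": 0},{"grip": -1,"translation": [-4.0,18,-8],"turn": 0},{"grip": -1,"translation": [-4.0,18,-8],"turn": 0}])

```text
time_s: 21.48
ee_pos: [0.5092, -0.3476, 0.2223]
orientation: [-3.129, -0.277, -0.0]
wrist_force: [0.2, 1.1, 0.0]
gripper_width: 0.001
grip_force: 0.0
```

```bash
python3 st.py;python3 look.py d.png
```

```text
21.475 [-0.108  -0.3235] 0.2223 [0.2 1.1 0. ] yaw 10.120687001267186 0.0011953493510045213
```

View pics/d.png

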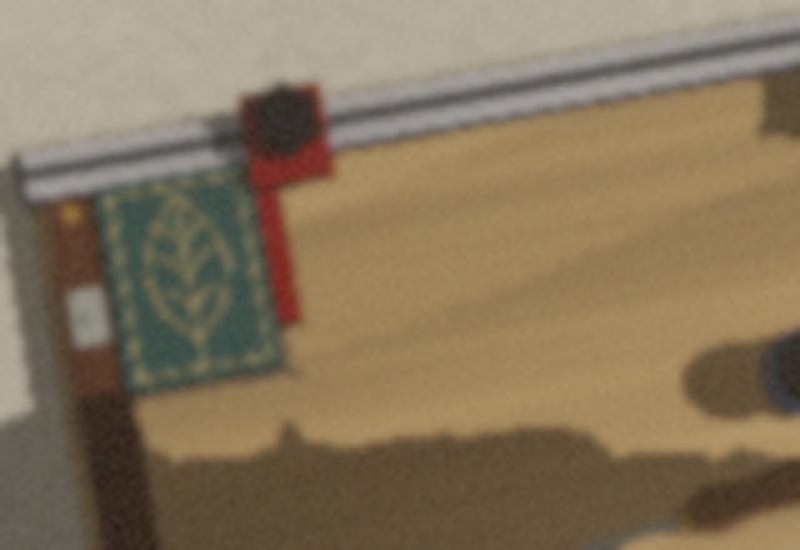

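The block (columns 97–285, rows 175–390) is flush with the fence and batten. The red arm (about column 280) touches its free side, and the ink pot and gouge haven't moved.

```bash
python3 -c "
from workcell import arm
print(arm.close_job())"
```

```text
the job is handed in; nothing more can be done
None
```

I pushed the block home against the fence and batten, slid the red stop snug against its free side, and handed the job in at about 21.5 s; the hand-in call returned no verdict.

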